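# Snap the LED lamp bar into its spring clips and switch it on

### The job

Take the LED lamp bar off the bamboo turntable and press it, white cover up, gently into the lamp fitting until both ends have snapped fully home between its two spring clips and it lies level on its seat. Then let go of it and push the toggle switch over to on. Keep the switch off until the lamp is in, do not force the lamp, and do not push the spice jar or the salt jar out of place.

Things in the scene. Friction and masses are not known exactly. Their poses are not given: they have to be found in the camera images.
- lamp: LED lamp bar, 188 long, 24 wide, 28 high, 85 to 170 g: flat aluminium back below, white cover above, grey end caps. Lies loose on the turntable, cover up. Origin: centre of its underside; x along its length, z up. The straight body is 176 long; grip it across its width, near the middle. Both ends are alike, so it fits either way round.
- lamp_end_a (a point): nose of the lamp at its +x end: 94 from the middle, 20 above the underside, 6 beyond the straight body. Below the nose edge a long chamfer (6 in over 18 down), above it a short one (6 in over 5 up)
- lamp_end_b (a point): the like nose at the lamp's -x end
- fitting: white open-topped lamp fitting fixed to the counter: base plate 260 x 44 x 8, end blocks 66 high, inner faces 112 from the middle. Origin: centre of its underside; x along its length (the lamp lies along it), z up. Inside, a 20 wide steel seat rail with guide ears 68 either side of the middle (31 apart inside, slightly flared, 11 above the seat); between them room for fingers
- fitting_mouth (a point): point above the fitting's middle, 90 over its origin. The hard seat and its clips are screw-set to an unmeasured height: the seat is 20 to 40 above the fitting's origin: find it by feel. The lamp meets the clips 15 above its seat, passes them 4 above it. Spreading takes about 6 to 13 N, which falls off past the noses; over 25 N between lamp and fitting breaks it
- clip_a (a joint): outward spread in m of the steel spring clip at the fitting's +x end (bead of radius 3 across the fitting, its centre 94 from the middle and 24 above the seat, flared lip above it): 0 empty, about 0.003 as the lamp's nose passes, back to 0 with the lamp home
- clip_b (a joint): the same for the clip at the fitting's -x end
- contact (a joint): brass spring contact pin, 7 across, standing 3 proud of the seat rail 35 from its middle: how far it is pressed down, m: 0 free, 0.003 with the lamp flat on the seat; takes under 1 N
- turntable: small lazy Susan of bamboo: 300 across, top face 30 above the counter, turns stiffly; its foot is fixed. Origin at the centre of its underside, z up
- switch (a joint): toggle lever of the white surface-mounted switch block on the counter: 0 to 0.15 off (leaning to the block's -x), 1.0 fully on (leaning to the block's +x); stays where it is left; counts as on above 0.8
- switch_tip (a point): centre of the ball (26 across) on the end of the toggle lever, 60 from its hinge; moves with the lever
- switch_base: white switch block, 70 x 50 x 25 high, fixed to the counter. Lever hinge on its middle, 22 up. Origin at the centre of its underside; the lever swings from its -x side to its +x side
- salt: white salt jar, 44 across, 75 high (leave it alone)
- spice: amber glass spice jar, 38 across, 58 high, standing on the turntable beside the lamp, about 115 from the turntable's axis (leave it alone)
There are look-alikes about, which are no part of the job. Leave any blue or purple look-alike of the switch_base alone. Of the things that look like the lamp, the middle-sized one is meant.

How it is judged:
By the outcome, as a careful person would: the job done as asked, in the order asked, and still so for the second after the job is handed in, with the robot touching nothing.
It also fails if it takes over 61 s, if anything falls off the work surface, if the arm or the gripper's body presses on something with over 40 N, if the wrist force passes 120 N, or if a joint passes its speed limit or range.

### The arm

A 6-joint arm with a two-finger parallel gripper is mounted at the origin on the work surface. World frame = base frame: x ahead of the robot, y to its left, z up, the work surface at z = 0. Lengths are in mm, angles in rad, forces in N, time in s.
With the tool pointing down it reaches from about 400 to 925 mm from the base axis. Payload 12.5 kg.
Tool frame: the origin (TCP) lies on the front face of the gripper's body, between the roots of the fingers; the fingertips stand 78 mm ahead of it and the grasp point (between the pads) lies 59 mm ahead of it (env.nose_length is the distance from the TCP to the fingertips, in mm); z points along the fingers, y is the line along which they close (so a half turn about z gives the same grasp; the last joint's range is limited). The gripper opens to 95 mm and grips with 3 to 60 N. Pads are 20 mm wide; open, the fingers measure 119 mm over their backs; the gripper's body (75 mm by 180 mm) begins 59 mm behind the grasp point.
Start: joints at [1.202, 0.491, 1.559, -0, 1.092, -0.106], TCP at [162.345, 603.558, 292.261] pointing down, gripper open.
Joint ranges: [-3.1, 3.1], [-0.84, 2.19], [0.05, 2.79], [-1.13, 4.28], [0.06, 2.93], [-2.69, 2.69]. Speed limits (rad/s): [2.22, 2.22, 2.79, 3.14, 3.14, 3.14].

### API

Orientations are given as [roll, pitch, yaw] about the fixed x, y, z axes, in that order (R = Rz(yaw) Ry(pitch) Rx(roll)).
In Python, from cell import env gives the robot as it stands.
- The arm moves only by the tool jog_arm, never from a script. Its argument "motion" is a list of rows, each a list of 7 numbers: the turn, a rotation vector about the tool's x, y, z in degrees, then the shift along the tool's x, y, z in mm, then the finger opening in mm, from 0 to 95.1. In form: [[wx, wy, wz, x, y, z, hand], ...]. A call has 1 to 10 rows; each row shifts and turns the commanded pose from where the row before left it, along the tool's axes as they then stand; what a row does not reach is not made up. A row lasts 1/8 s, in which the tool goes at most 62.5 mm and 10.7 degrees, less where a joint would pass 70% of its speed; a pose out of reach is approached as far as the arm can. A call is refused whole if a number of a shift passes 62.5 or a number of a turn 10.7, either way. A call with a gripper value outside its range is refused whole. The fingers move at their own pace and stop on an object; the grip force is fixed at half the most. Time passes only in rows, so rows that do not move let the fingers close. It gives the time, the measured TCP pose, the force, the opening and the grip force at its end, in the units of the state.
- env.state(): the state, without advancing time (a new reading comes with each control period).
- env.read_camera(name): name is "scene" or "top" or "wrist"; returns a dict with "color" (400x640x3 uint8, red, green, blue), "z_map" (400x640 float32, mm along the optical axis (not along the pixel's ray), 0 where there is no reading), "camera_matrix" (3x3 intrinsics, pixels), "k1" (the pictures are not rectified: a ray, as slopes to the right and down, at radius r is drawn at 1 + k1 r^2 times it, then the intrinsics apply), "world_to_cam" (4x4, takes a point from world to camera coordinates). Camera axes: x right, y up, looking along -z (the intrinsics and any distortion apply to the point x, -y, -z); pixel columns grow to the right and rows downward; lengths in mm; the calibration is good to about 2 mm. A picture is of the moment at which its call begins.
- env.job_done(): hands the job in; it is judged then, once.
Trained networks look in the newest picture that a camera, given by its name, has taken for a name from the list of things; names that differ only in an ending like _2 or _b are one class to them, and where a whole thing is asked for, a point or a joint stands for the part that bears it (a point fixed in the world has none). Each returns a list of dicts, best first, with "score" (0 to 1); they miss things now and then, are a little off and sometimes report something else, mostly with a low value. They report only what shows in the picture. A call takes as long as a camera call. They do not tell look-alikes from the thing itself.
- env.recognise(camera, thing): "location" ([column, row] in pixels, amid what is visible of it).
The state is a dict: "t": time; "joints": joint angles; "qvel": joint speeds; "tau": joint torques, N m; "eef_pos": TCP position; "tcp_rot": TCP orientation; "ft_force": force on the tool from outside, world axes, zero at the start; "moment": the same for the moment, N m; "opening": opening from 0.0 (shut) to 1.0 (fully open); "grip_force": force on a finger pad.
Only numpy, scipy, OpenCV 4.12 (cv2) and the standard library are available. Lean on these libraries where they do the work, as an engineer would, in place of code of your own. Each camera call takes 0.05 s, during which the arm holds its last target. There are 200 camera calls.

## Working session

There is one attempt and no reset: what is moved stays moved. The work goes in short steps, Python scripts to look and compute and a tool call to move; the robot and the scene stay as the last step left them, time stands still between calls to the robot, and variables do not carry over. Pictures are saved under pics/ and viewed, at most 10 in all, crops included, and the job is handed in when it is done.

Besides the shell and the picture viewer there is one more tool, called after "Request:" by a JSON object that holds its "name" and its "arguments". jog_arm: Moves the arm, as the interface text tells. Its arguments: {"type":"object","properties":{"motion":{"type":"array"}},"required":["motion"]}

```bash
ls; mkdir -p pics
cat > h.py <<'E'
import numpy as np, cv2
from cell import env
def px2w(im,u,v,z=None):
    K=np.array(im["camera_matrix"]);T=np.array(im["world_to_cam"]);k=im["k1"]
    d=np.array([(u-K[0,2])/K[0,0],(v-K[1,2])/K[1,1]]);s=d.copy()
    for _ in range(20): s=d/(1+k*(s@s))
    R=T[:3,:3];c=-R.T@T[:3,3];ray=R.T@np.array([s[0],-s[1],-1.])
    if z is None: t=im["z_map"][int(round(v)),int(round(u))]
    else: t=(z-c[2])/ray[2]
    return c+t*ray
def cloud(im):
    K=np.array(im["camera_matrix"]);T=np.array(im["world_to_cam"]);k=im["k1"]
    v,u=np.mgrid[0:400,0:640]
    d=np.stack([(u-K[0,2])/K[0,0],(v-K[1,2])/K[1,1]],-1);s=d.copy()
    for _ in range(20): s=d/(1+k*(s**2).sum(-1,keepdims=True))
    z=im["z_map"];R=T[:3,:3]
    P=np.stack([s[...,0]*z,-s[...,1]*z,-z],-1)
    return (P-T[:3,3])@R
E
python3 - <<'E'
from h import *
import pickle
for c in("top","scene"):
    im=env.read_camera(c); pickle.dump(im,open(c+".pkl","wb"))
    cv2.imwrite(f"pics/{c}1.png",im["color"][...,::-1])
    P=cloud(im)
    for t in("lamp","fitting","turntable","switch_base","switch_tip","salt","spice"):
        for r in env.recognise(c,t)[:4]:
            u,v=r["location"];print(c,t,round(r["score"],2),np.round([u,v]),P[int(v),int(u)].round(0))
print(env.state())
E
```

```text
pics
top lamp 0.72 [395. 181.] [ 499. -277.   56.]
top lamp 0.65 [488. 230.] [ 336. -591.   37.]
top lamp 0.65 [391. 268.] [ 214. -266.   21.]
top fitting 0.71 [266. 180.] [512. 144.  39.]
top turntable 0.66 [387. 186.] [ 486. -259.   28.]
top switch_base 0.66 [182. 179.] [526. 427.  32.]
top switch_base 0.64 [144. 183.] [515. 555.  32.]
top switch_base 0.62 [219. 175.] [532. 297.  38.]
top switch_tip 0.6 [174. 180.] [514. 428.  89.]
top switch_tip 0.5 [213. 181.] [508. 304.  82.]
top switch_tip 0.38 [134. 190.] [485. 564.  88.]
top salt 0.7 [330. 202.] [438. -67.  74.]
scene lamp 0.78 [196. 159.] [ 377. -573.   37.]
scene lamp 0.66 [245. 195.] [ 503. -265.   61.]
scene lamp 0.62 [288. 166.] [ 219. -267.    3.]
scene lamp 0.19 [355. 249.] [537. 145.  36.]
scene fitting 0.75 [357. 251.] [521. 147.   9.]
scene turntable 0.58 [250. 209.] [ 525. -234.   33.]
scene switch_base 0.83 [503. 299.] [525. 565.  33.]
scene switch_base 0.68 [407. 267.] [536. 303.  33.]
scene switch_tip 0.65 [459. 270.] [515. 435.  67.]
scene switch_tip 0.54 [507. 277.] [488. 555.  77.]
scene switch_tip 0.52 [407.
[... 154 characters left out ...]
-201.   77.]
{'t': 0.8, 'joints': array([ 1.20242489e+00,  4.90841207e-01,  1.55892763e+00,  1.00491051e-05,
        1.09171871e+00, -1.05619548e-01]), 'qvel': array([-1.04717273e-03,  1.14845859e-04, -5.35919410e-04,  3.52375518e-04,
       -5.30517177e-06, -1.91217915e-03]), 'tau': array([-6.49688081e-04, -6.12427282e+01, -2.58424097e+01,  6.92630745e-02,
        4.44834586e-02,  4.67819490e-06]), 'eef_pos': array([162.32129105, 603.54277721, 292.28795525]), 'tcp_rot': array([3.14148719e+00, 2.21210621e-06, 2.87883613e+00]), 'ft_force': array([-0.04224395, -0.66369279, -0.22448042]), 'moment': array([-0.02264847,  0.01545934, -0.02708393]), 'grip_force': 0.0, 'opening': 0.9972826557627841}
```

View pics/top1.png

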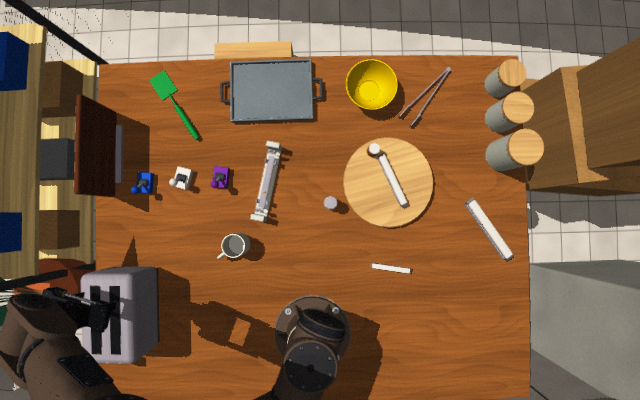

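View pics/scene1.png

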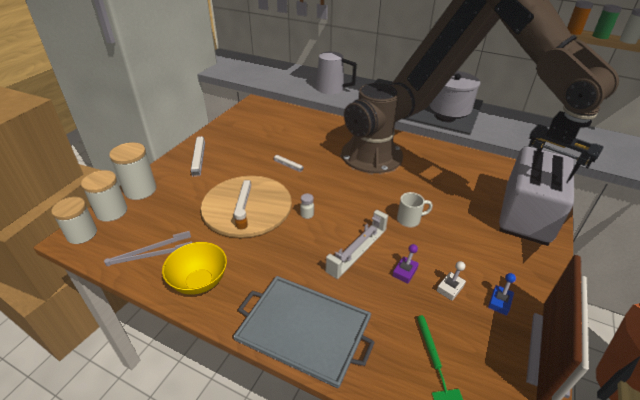

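The top view shows the lamp on the turntable (391,180), with the spice jar at its far end (375,149). The fitting is at (266,180), the white switch at (181,178) between the blue and purple ones, and the salt at (330,203). Next I'll get rough poses from the point cloud.

Run:
```python
from h import *
import pickle
im=pickle.load(open("top.pkl","rb"));P=cloud(im);C=im["color"].astype(int)
def rect(n,m):
    Q=P[m][:,:2].astype(np.float32);(c,s,a)=cv2.minAreaRect(Q);print(n,len(Q),np.round(c),np.round(s),round(a,1),"z",np.percentile(P[m][:,2],[5,50,95]).round(1), "med",np.median(Q,0).round(1))
w=C.min(-1)>150
v,u=np.mgrid[0:400,0:640]
box=lambda a,b,c,d:(u>=a)&(u<=b)&(v>=c)&(v<=d)
L=box(366,412,140,212)
rect("lamp",L&(P[...,2]>48)&(P[...,2]<66))
rect("spice?",L&(P[...,2]>75))
rect("spice ring",box(364,388,138,160)&(P[...,2]>66))
F=box(245,290,135,228)
for lo,hi in((58,75),(5,14),(15,30),(30,50)): rect(f"fit{lo}",F&(P[...,2]>lo)&(P[...,2]<hi))
m=F&(P[...,2]>56)
for h in(box(245,290,135,180),box(245,290,181,228)): rect("block",m&h)
rect("swb",box(165,196,160,196)&(P[...,2]>15)&(P[...,2]<30))
rect("swtip",box(165,196,160,196)&(P[...,2]>70))
rect("salt",box(318,345,190,215)&(P[...,2]>68))
rect("turnt",box(340,437,135,230)&(abs(P[...,2]-30)<6))
```

```text
lamp 455 [ 522. -261.] [227.  43.] 30.4 z [50.8 57.1 61.1] med [ 508.9 -269.3]
spice? 105 [ 510. -121.] [ 32. 287.] 46.0 z [  81.7   87.7 1226.5] med [ 599.8 -206.5]
spice ring 97 [ 511. -120.] [ 32. 287.] 46.0 z [77.3 87.2 91.5] med [ 601.6 -207.3]
fit58 201 [509. 141.] [ 44. 260.] 77.5 z [59.7 64.8 69.1] med [420.  147.9]
fit5 439 [511. 143.] [151. 318.] 88.1 z [ 5.2  7.7 11.8] med [501.2 132.8]
fit15 48 [510. 139.] [ 41. 257.] 77.1 z [16.2 27.7 29.7] med [559.9 134.9]
fit30 377 [508. 139.] [ 40. 245.] 77.3 z [30.9 33.9 41.2] med [509.3 141. ]
block 111 [512.  56.] [289.  46.] 28.4 z [  58.5   65.2 1226.5] med [620.3 113.4]
block 109 [399.  77.] [219.  39.] 88.9 z [59.6 64.8 71.7] med [394.5 163.7]
swb 224 [529. 428.] [52. 67.] 75.3 z [19.  24.5 28.4] med [536.1 421.3]
swtip 61 [458. 205.] [491.  24.] 78.2 z [  77.8   86.2 1226.5] med [504.9 432.2]
salt 124 [420. -63.] [38. 69.] 67.0 z [71.  75.1 78.3] med [434.5 -69.9]
turnt 5542 [ 500. -263.] [294. 294.] 88.2 z [26.2 30.  33.7] med [ 495.6 -261.2]
```

Request:
{"name": "jog_arm", "arguments": {"motion": [[0,0,0,-45,-36,0,95],[0,0,0,-45,-36,0,95],[0,0,0,-45,-36,0,95],[0,0,0,-45,-36,0,95],[0,0,0,-45,-36,0,95],[0,0,0,-45,-36,0,95],[0,0,0,-45,-36,0,95],[0,0,0,-45,-36,0,95],[0,0,0,-45,-36,0,95],[0,0,-2.5,-45,-36,0,95]]}}

```text
t: 2.05
eef_pos: [504.3, 137.3, 292.5]
tcp_rot: [3.141, 0.001, 2.923]
ft_force: [0.1, 0.0, 0.1]
opening: 0.998
grip_force: 0.0
```

```bash
cat >> h.py <<'E'
from scipy.spatial.transform import Rotation as Ro
def plan(p,yaw,n=1,roll=np.pi):
    "tool-frame shift (turn first), and turn about tool z in deg, to TCP p at tool yaw (rad)"
    s=env.state();R0=Ro.from_euler("xyz",s["tcp_rot"]);R1=Ro.from_euler("xyz",[roll,0,yaw])
    d=np.array(p)-s["eef_pos"]
    print("turn",np.degrees((R0.inv()*R1).as_rotvec()).round(2),"shift0",R0.inv().apply(d).round(1),"shift after turn",R1.inv().apply(d).round(1))
E
python3 - <<'E'
from h import *
import pickle
im=pickle.load(open("top.pkl","rb"));P=cloud(im)
s=env.state();print(s["t"],s["eef_pos"],s["tcp_rot"],s["ft_force"])
v,u=np.mgrid[0:400,0:640]
m=(u>366)&(u<412)&(v>145)&(v<212)&(abs(P[...,2]-57)<5)&(np.hypot(P[...,0]-601,P[...,1]+207)>32)
Q=P[m][:,:2];c=Q.mean(0);w,V=np.linalg.eigh(np.cov(Q.T));d=V[:,1];print(c,np.degrees(np.arctan2(d[1],d[0])),[np.ptp((Q-c)@V[:,i]) for i in(0,1)],[((Q-c)@d).min(),((Q-c)@d).max()])
im=env.read_camera("wrist");pickle.dump(im,open("w1.pkl","wb"));cv2.imwrite("pics/w1.png",im["color"][...,::-1])
T=np.array(im["world_to_cam"]);print(-T[:3,:3].T@T[:3,3],T[:3,:3])
E
```

```text
2.05 [504.33192985 137.29146899 292.47592951] [3.14123345e+00 5.40068116e-04 2.92307752e+00] [0.13192122 0.04641289 0.1129455 ]
[ 502.88635524 -272.18999578] -156.18228154051974 [np.float64(24.493533746812318), np.float64(183.22717102767223)] [np.float64(-92.3780066105551), np.float64(90.84916441711714)]
[433.73231336 153.50816782 386.30744158] [[ 2.16676701e-01  9.76243378e-01  2.70619018e-04]
 [-9.43332472e-01  2.09443497e-01 -2.57404872e-01]
 [-2.51346481e-01  5.55183548e-02  9.66303606e-01]]
```

View pics/w1.png

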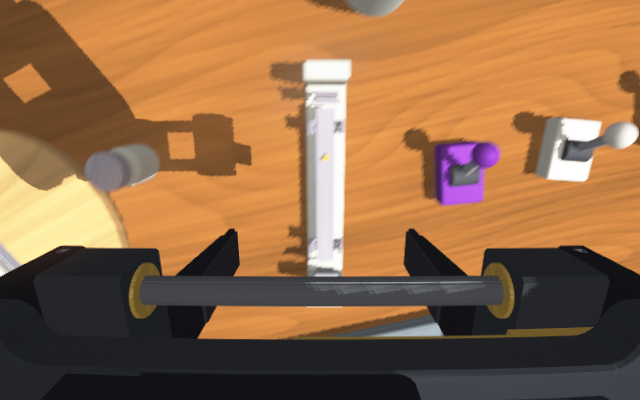

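The wrist view shows the fitting's near end block at (327,70), the contact pin at (325,157) and the white switch at (575,148). The gripper hides the fitting's far end.

Run:
```python
from h import *
import pickle
im=pickle.load(open("w1.pkl","rb"));P=cloud(im);C=im["color"].astype(int)
v,u=np.mgrid[0:400,0:640]
a=np.radians(-12.5);ex=np.array([np.cos(a),np.sin(a)]);ey=np.array([-ex[1],ex[0]]);c=np.array([508.5,140.5])
m=(u>290)&(u<365)&(v>50)&(v<272)&(P[...,2]>4)&(P[...,2]<75)
Q=P[m];X=(Q[:,:2]-c)@ex;Y=(Q[:,:2]-c)@ey
for lo in range(-140,40,10):
    k=(X>=lo)&(X<lo+10)
    if k.sum()<5: continue
    q=k&(Q[:,2]>20); r=k&(abs(Y)<7)
    print(lo,k.sum(),"Y hi",np.percentile(Y[q],[2,50,98]).round(1) if q.sum() else "","z rail",np.percentile(Q[r,2],[10,50,90]).round(1) if r.sum() else "", "Y base",np.percentile(Y[k&(Q[:,2]<14)],[2,98]).round(1) if (k&(Q[:,2]<14)).sum() else "")
k=(Q[:,2]>60);print("block top",X[k].min(),X[k].max(),Y[k].min(),Y[k].max())
p=px2w(im,325,157);print("pin",p,(p[:2]-c)@ex,(p[:2]-c)@ey)
# switch
B=C.min(-1)>140
m=(u>530)&(u<640)&(v>110)&(v<190)&(P[...,2]>18)&(P[...,2]<31)
print("sw",cv2.minAreaRect(P[m][:,:2].astype(np.float32)))
m=(u>600)&(u<640)&(v>115)&(v<155)&(P[...,2]>65);print("tip",np.median(P[m],0),P[m].min(0),P[m].max(0))
```

```text
-130 466 Y hi [-17.5   3.   23.6] z rail [65.9 67.2 68.3] Y base 
-120 760 Y hi [-16.8   3.   23.5] z rail [12.6 66.  68. ] Y base [-18.   24.2]
-110 267 Y hi [-7.8  3.  14.7] z rail [ 8.7 68.5 70.3] Y base [-18.1  25.6]
-100 448 Y hi [-9.3  3.2 15.8] z rail [10.  62.6 67.3] Y base [-18.2  24.5]
-90 350 Y hi [-5.7  3.8 13.3] z rail [ 9.6 34.8 36.1] Y base [-18.3  24.7]
-80 385 Y hi [-14.9   3.8  21.2] z rail [33.6 35.2 36.2] Y base [-18.4  24.9]
-70 356 Y hi [-16.4   3.9  23.3] z rail [33.9 35.2 36.1] Y base [-18.6  18.5]
-60 338 Y hi [-5.7  2.9 12.6] z rail [34.1 35.1 36.2] Y base [-18.6  25.4]
-50 333 Y hi [-5.7  4.  12.7] z rail [34.3 35.1 36.2] Y base [-17.5  24.3]
-40 314 Y hi [-5.8  4.  12.8] z rail [34.2 35.4 38.5] Y base [-17.6  24.5]
-30 329 Y hi [-5.8  3.6 12.9] z rail [34.2 35.1 36.1] Y base [-17.7  24.7]
-20 313 Y hi [-5.8  4.1 13. ] z rail [34.1 35.  35.9] Y base [-17.8  24.9]
-10 322 Y hi [-5.8  4.2 13.1] z rail [33.9 34.8 35.7] Y base [-17.9  25.2]
0 304 Y hi [-5.8  3.1 12.2] z rail [34.1 35.  35.9] Y base [-18.  24.]
10 293 Y hi [-5.9  3.2 12.2] z rail [33.8 35.  35.9] Y base [-18.1  24.2]
20 297 Y hi [-5.9  3.2 12.3] z rail [34.  34.9 35.6] Y base [-18.2  24.3]
30 280 Y hi [-5.9  3.3 12.5] z rail [34.1 34.9 35.8] Y base [-18.3  24.6]
block top -129.32329653544997 90.89219488241686 -18.621898430704736 24.794728898576576
pin [476.06477259 148.46193628  38.06807172] -33.389661423093784 0.7529385007401928
sw ((529.319580078125, 430.3626708984375), (51.6861457824707, 70.06098937988281), 73.28504180908203)
tip [507.83842799 430.31931191  86.88936319] [433.73231336 153.50816782  65.16390189] [521.94319063 446.05397805 386.30744158]
```

Request:
{"name": "jog_arm", "arguments": {"motion": [[0,0,-9,0,0,0,95],[0,0,-9,0,0,0,95],[0,0,-9,0,0,0,95],[0,0,-9.3,0,0,0,95],[0,0,0,19,-59,0,95],[0,0,0,19,-59,0,95],[0,0,0,19,-59,0,95],[0,0,0,19,-59,0,95],[0,0,0,19,-59,0,95],[0,0,0,19,-59,0,95]]}}

```text
t: 3.35
eef_pos: [541.5, -233.0, 292.4]
tcp_rot: [-3.141, 0.0, -2.727]
ft_force: [1.1, -0.2, 0.8]
opening: 1.001
grip_force: 0.0
```

Request:
{"name": "jog_arm", "arguments": {"motion": [[0,0,0,0,-18,40,95],[0,0,0,0,0,0,95]]}}

```text
t: 3.6
eef_pos: [548.0, -248.0, 249.8]
tcp_rot: [3.137, -0.003, -2.729]
ft_force: [0.2, -0.0, 0.8]
opening: 1.003
grip_force: 0.0
```

Run:
```python
from h import *
import pickle
s=env.state();print(s["t"],s["eef_pos"],s["tcp_rot"])
im=env.read_camera("wrist");pickle.dump(im,open("w2.pkl","wb"));cv2.imwrite("pics/w2.png",im["color"][...,::-1])
P=cloud(im)
v,u=np.mgrid[0:400,0:640]
a=np.radians(23.8);ex=np.array([np.cos(a),np.sin(a)]);ey=np.array([-ex[1],ex[0]]);c=np.array([503,-272.])
X=(P[...,:2]-c)@ex;Y=(P[...,:2]-c)@ey
m=(abs(Y)<25)&(abs(X)<120)&(abs(P[...,2]-57)<8)&(v<275)
print(m.sum(),X[m].min(),X[m].max())
for lo in range(-100,100,15):
    k=m&(X>=lo)&(X<lo+15)
    if k.sum()>5: print(lo,k.sum(),np.percentile(Y[k],[2,50,98]).round(1),np.median(P[k][:,2]).round(1))
plan([503,-272,111],np.radians(203.8))
```

```text
3.6 [ 548.01361952 -247.97887411  249.82901869] [ 3.13747844e+00 -2.79690271e-03 -2.72905956e+00]
5825 -90.43566007726233 119.32219727985311
-100 156 [-11.8  -1.2   9.6] 53.6
-85 503 [-12.   -1.1  10.4] 58.8
-70 533 [-12.2  -1.2  10.4] 59.0
-55 517 [-12.5  -0.6  10.5] 59.2
-40 484 [-11.9  -0.6  10.5] 59.2
-25 485 [-12.2  -0.8  10.5] 59.1
-10 473 [-12.3  -0.9  10.5] 59.1
5 439 [-11.7  -1.   10.6] 59.0
20 419 [-12.1  -0.3  10.6] 58.8
35 414 [-12.4  -0.4  10.6] 58.8
50 395 [-11.7  -0.5  10.6] 58.8
65 379 [-12.   -0.6  10.7] 58.9
80 305 [-11.5  -0.7   9.8] 58.0
95 286 [-6.  11.1 24.6] 58.6
turn [ 0.13 -0.08 -0.1 ] shift0 [ 51.4  -4.8 140.7] shift after turn [ 51.6  -4.4 140.6]
```

View pics/w2.png

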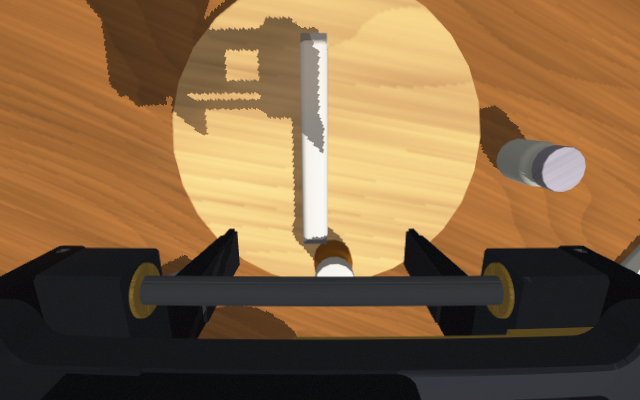

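The lamp runs from (315,35) to (317,240) and the spice jar stands just past its end at (335,258). I'll measure both lamp ends.

Run:
```python
from h import *
import pickle
im=pickle.load(open("w2.pkl","rb"));C=im["color"]
P=cloud(im)
a=np.radians(23.8);ex=np.array([np.cos(a),np.sin(a)]);ey=np.array([-ex[1],ex[0]]);c=np.array([503,-272.])
for col in(309,314,319):
  for r in list(range(30,40))+list(range(232,248)):
    p=P[r,col]; print(col,r,((p[:2]-c)@ex).round(1),((p[:2]-c)@ey).round(1),p[2].round(1),C[r,col]) if col==314 else 0
```

```text
314 30 -97.4 -0.6 31.1 [130 103  69]
314 31 -96.3 -0.6 32.3 [129 103  68]
314 32 -95.8 -0.7 30.8 [127 106  79]
314 33 -90.0 -0.3 51.7 [121 112 101]
314 34 -89.1 -0.3 52.1 [119 114 109]
314 35 -87.8 -0.3 54.6 [120 114 110]
314 36 -87.0 -0.3 54.7 [121 115 110]
314 37 -86.0 -0.3 55.5 [121 115 110]
314 38 -85.1 -0.3 56.1 [122 116 111]
314 39 -84.4 -0.3 55.8 [136 130 126]
314 232 83.3 -1.6 58.5 [248 245 239]
314 233 83.9 -1.6 59.7 [248 245 239]
314 234 84.8 -1.6 60.0 [248 245 239]
314 235 85.7 -1.6 60.3 [248 245 239]
314 236 87.2 -1.7 58.9 [238 234 227]
314 237 89.0 -1.7 56.7 [180 174 166]
314 238 90.4 -1.7 55.7 [123 120 117]
314 239 91.1 -1.7 56.7 [96 96 96]
314 240 92.6 -1.8 55.4 [67 69 71]
314 241 94.0 -1.8 54.5 [67 68 69]
314 242 96.0 -1.8 52.2 [66 67 69]
314 243 105.0 -2.3 32.5 [92 81 69]
314 244 106.1 -2.3 32.4 [124  99  69]
314 245 107.2 -2.3 32.4 [133 105  69]
314 246 108.9 -2.3 31.1 [133 105  69]
314 247 109.7 -2.3 31.8 [134 105  70]
```

Request:
{"name": "jog_arm", "arguments": {"motion": [[0.1,0,0,49,-5,0,95],[0,0,0,0,0,50,95],[0,0,0,0,0,50,95],[0,0,0,0,0,30,95],[0,0,0,0,0,10,95],[0,0,0,0,0,0,95]]}}

```text
t: 4.4
eef_pos: [506.6, -271.5, 113.3]
tcp_rot: [-3.139, 0.001, -2.726]
ft_force: [-0.0, 0.9, 0.1]
opening: 0.999
grip_force: 0.0
```

Request:
{"name": "jog_arm", "arguments": {"motion": [[0,0,0,0,0,0,40],[0,0,0,0,0,0,15],[0,0,0,0,0,0,15],[0,0,0,0,0,0,15],[0,0,0,0,0,0,15],[0,0,0,0,0,0,15],[0,0,0,0,0,0,15],[0,0,0,0,0,0,15]]}}

```text
t: 5.4
eef_pos: [506.1, -271.9, 112.2]
tcp_rot: [-3.14, 0.0, -2.727]
ft_force: [-0.1, 0.8, -0.7]
opening: 0.25
grip_force: 30.0
```

Request:
{"name": "jog_arm", "arguments": {"motion": [[0,0,0,0,0,-8,15],[0,0,0,0,0,-25,15],[0,0,0,0,0,-50,15],[0,0,0,0,0,-50,15],[0,0,0,0,0,-20,15],[0,0,9,0,0,0,15],[0,0,9,0,0,0,15],[0,0,9,0,0,0,15],[0,0,9.2,0,0,0,15],[0,0,0,0,0,0,15]]}}

```text
t: 6.65
eef_pos: [505.8, -271.6, 265.6]
tcp_rot: [-3.14, 0.001, 2.925]
ft_force: [0.5, 0.2, -1.0]
opening: 0.254
grip_force: 30.0
```

Run:
```python
from h import *
s=env.state();print(s)
a=np.radians(-12.5);ex=np.array([np.cos(a),np.sin(a)]);ey=np.array([-ex[1],ex[0]])
p=np.array([508.5,140.5])+0.7*ex+2.0*ey;print(p)
plan([*p,220],np.radians(167.5))
```

```text
{'t': 6.65, 'joints': array([-6.07482830e-01,  4.47166299e-01,  1.71825874e+00, -1.02423738e-03,
        9.74506005e-01, -1.96141163e+00]), 'qvel': array([-0.00056062, -0.00045817,  0.00209313,  0.0012827 , -0.00293299,
       -0.08773077]), 'tau': array([ 1.98023816e-03, -5.67170334e+01, -2.39898616e+01, -4.07862884e-02,
        6.70508528e-02,  1.38421621e+00]), 'eef_pos': array([ 505.84733738, -271.59536366,  265.59296936]), 'tcp_rot': array([-3.14017555e+00,  1.21317881e-03,  2.92530047e+00]), 'ft_force': array([ 0.46464675,  0.23190802, -0.98816751]), 'moment': array([ 0.03269311,  0.05322178, -0.00519547]), 'grip_force': 30.000250339508057, 'opening': 0.25361121331788583}
[509.61628643 142.30108428]
turn [-0.08  0.07  0.11] shift0 [ 85.2 405.1  44.9] shift after turn [ 85.9 404.9  45.6]
```

Request:
{"name": "jog_arm", "arguments": {"motion": [[0,0,0,11,45,5,15],[0,0,0,11,52,5,15],[0,0,0,11,53,5,15],[0,0,0,11,55,5,15],[0,0,0,11,55,5,15],[0,0,0,11,55,5,15],[0,0,0,11,53,5,15],[0,0,0,9,37,5,15],[0,0,0,0,0,5,15],[0,0,0,0,0,0,15]]}}

```text
t: 7.9
eef_pos: [509.2, 141.9, 219.4]
tcp_rot: [-3.14, 0.0, 2.927]
ft_force: [0.6, -0.0, -1.8]
opening: 0.253
grip_force: 30.0
```

```bash
cat > rel.py <<'E'
from h import *
import sys,pickle
n=sys.argv[1]
s=env.state();print(s["t"],s["eef_pos"],s["tcp_rot"],s["ft_force"])
im=env.read_camera("wrist");pickle.dump(im,open(n+".pkl","wb"));cv2.imwrite(f"pics/{n}.png",im["color"][...,::-1])
P=cloud(im);v,u=np.mgrid[0:400,0:640]
a=np.radians(-12.5);ex=np.array([np.cos(a),np.sin(a)]);ey=np.array([-ex[1],ex[0]]);c=np.array([508.5,140.5])
X=(P[...,:2]-c)@ex;Y=(P[...,:2]-c)@ey;Z=P[...,2]
top=s["eef_pos"][2]-82.3+28
L=(abs(Z-top)<10)&(abs(Y)<25)&(v<270)
print("lamp z",np.median(Z[L]),"X",X[L].min(),X[L].max())
B=(abs(Z-66)<6)&(abs(Y)<35)&(X<-100); print("block X",np.percentile(X[B],[1,99]),"Y",np.percentile(Y[B],[1,99]))
for lo in range(-140,60,20):
    k=L&(X>=lo)&(X<lo+20); b=(X>=lo)&(X<lo+20)&(abs(Z-8)<4)&(abs(Y)<35)&(v<270)
    print(lo,np.percentile(Y[k],[2,98]).round(1) if k.sum()>9 else "",np.percentile(Y[b],[1,99]).round(1) if b.sum()>9 else "",np.median(Z[k]) if k.sum() else "")
E
python3 rel.py w3
```

```text
7.9 [509.20919935 141.92563716 219.38746516] [-3.13988490e+00  4.65616654e-04  2.92674424e+00] [ 0.5765468  -0.02157552 -1.75351081]
lamp z 166.14927136286843 X -93.17948390965773 4.146949128402671
block X [-128.37362807 -111.09842906] Y [-17.91522617  24.21462444]
-140   
-120  [23.4 24.7] 
-100 [-9.  12.3]  163.68609439629583
-80 [-9.3 13.1]  166.37747329459853
-60 [-9.2 13.2]  166.27921092221408
-40 [-9.2 13.3]  166.21922874447358
-20 [-15.9  20.2]  166.26300384510753
0 [-9.7 14.1]  165.76201867183335
20   
40
```

View pics/w3.png

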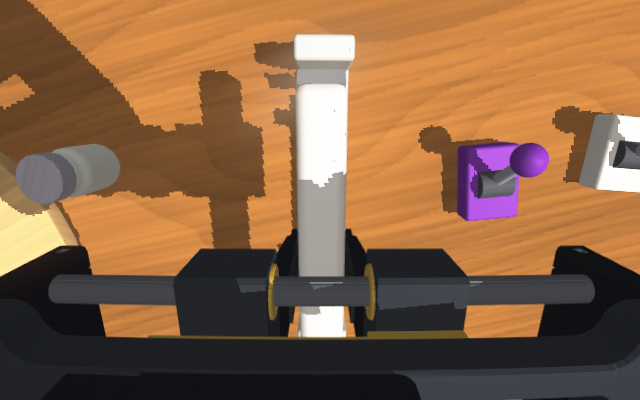

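The lamp is gripped and hangs above the fitting. Seen by the wrist, it sits about 1 mm toward -y of the fitting's centreline. I'll correct that and descend to just above the clips.

Request:
{"name": "jog_arm", "arguments": {"motion": [[0,0,0.2,-0.5,1,30,15],[0,0,0,0,0,30,15],[0,0,0,0,0,15,15],[0,0,0,0,0,6,15],[0,0,0,0,0,0,15]]}}

```text
t: 8.57
eef_pos: [510.4, 142.7, 138.9]
tcp_rot: [-3.14, 0.001, 2.92]
ft_force: [-1.0, -0.2, -1.0]
opening: 0.25
grip_force: 30.0
```

```bash
python3 rel.py w4
```

```text
8.575 [510.40646662 142.74500821 138.90444057] [-3.14037820e+00  1.36367335e-03  2.92044568e+00] [-1.02154781 -0.21391451 -0.95485305]
lamp z 85.62502793535988 X -92.21846541661272 5.430641402578369
block X [-123.90872443 -100.26400526] Y [-17.92474044  24.48030012]
-140   
-120  [-18.4  24.9] 
-100 [-7.3 14. ] [-18.7  24.5] 82.68537299472642
-80 [-7.9 14.6] [-18.5  25.4] 85.78102188994175
-60 [-7.8 14.6] [-18.7  25.2] 85.747240069825
-40 [-7.9 14.4] [-18.4  25.1] 85.69899639437864
-20 [-14.8  21.4] [-18.8  24.8] 85.75786628361443
0 [-8.6 15.2] [-18.6  25.1] 85.5829343469638
20   
40
```

View pics/w4.png

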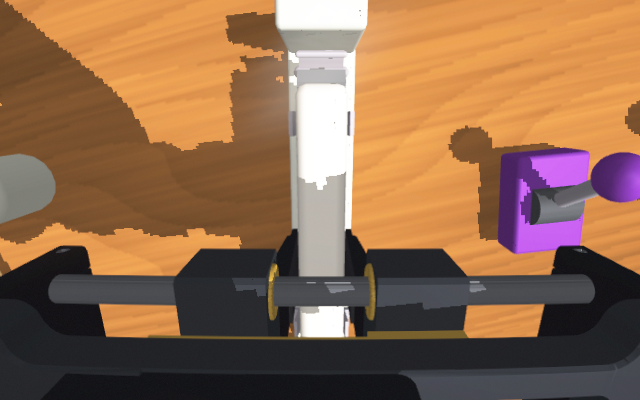

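The lamp is centred between the clips, with a lateral offset under 0.1 mm. The clips' lip shows at (320,70). I'll lower it gently now, watching the force.

Request:
{"name": "jog_arm", "arguments": {"motion": [[0,0,0,0.5,0,2,15],[0,0,0,0,0,2,15],[0,0,0,0,0,1,15],[0,0,0,0,0,0,15]]}}

```text
t: 9.12
eef_pos: [509.6, 143.1, 133.5]
tcp_rot: [-3.14, 0.001, 2.921]
ft_force: [0.0, 0.8, -1.4]
opening: 0.251
grip_force: 30.0
```

Request:
{"name": "jog_arm", "arguments": {"motion": [[0,0,0,0,0,1,15],[0,0,0,0,0,1,15],[0,0,0,0,0,0,15]]}}

```text
t: 9.5
eef_pos: [509.6, 143.1, 131.5]
tcp_rot: [-3.14, 0.001, 2.921]
ft_force: [-0.4, -0.7, -1.1]
opening: 0.247
grip_force: 30.0
```

Request:
{"name": "jog_arm", "arguments": {"motion": [[0,0,0,0,0,1,15],[0,0,0,0,0,1,15],[0,0,0,0,0,0,15]]}}

```text
t: 9.88
eef_pos: [509.6, 143.1, 129.5]
tcp_rot: [-3.14, 0.001, 2.921]
ft_force: [-1.4, 0.0, 0.3]
opening: 0.251
grip_force: 30.0
```

Request:
{"name": "jog_arm", "arguments": {"motion": [[0,0,0,0,0,1,15],[0,0,0,0,0,1,15],[0,0,0,0,0,0,15]]}}

```text
t: 10.25
eef_pos: [509.9, 143.1, 127.7]
tcp_rot: [-3.141, 0.002, 2.921]
ft_force: [-1.1, -0.0, 3.1]
opening: 0.248
grip_force: 30.0
```

Request:
{"name": "jog_arm", "arguments": {"motion": [[0,0,0,0,0,1,15],[0,0,0,0,0,1,15],[0,0,0,0,0,0,15]]}}

```text
t: 10.62
eef_pos: [509.7, 143.1, 125.5]
tcp_rot: [-3.14, 0.001, 2.921]
ft_force: [-0.2, -0.1, 3.9]
opening: 0.255
grip_force: 30.0
```

Request:
{"name": "jog_arm", "arguments": {"motion": [[0,0,0,0,0,1,15],[0,0,0,0,0,1,15],[0,0,0,0,0,0,15]]}}

```text
t: 11.0
eef_pos: [509.7, 143.1, 123.5]
tcp_rot: [-3.14, 0.001, 2.921]
ft_force: [0.7, 0.3, 3.4]
opening: 0.25
grip_force: 30.0
```

Request:
{"name": "jog_arm", "arguments": {"motion": [[0,0,0,0,0,1,15],[0,0,0,0,0,1,15],[0,0,0,0,0,0,15]]}}

```text
t: 11.38
eef_pos: [509.7, 143.1, 121.6]
tcp_rot: [-3.14, 0.001, 2.921]
ft_force: [0.0, 0.4, 5.4]
opening: 0.249
grip_force: 30.0
```

Request:
{"name": "jog_arm", "arguments": {"motion": [[0,0,0,0,0,0.7,15],[0,0,0,0,0,0.7,15],[0,0,0,0,0,0,15]]}}

```text
t: 11.75
eef_pos: [509.6, 143.1, 120.0]
tcp_rot: [-3.14, 0.001, 2.921]
ft_force: [-1.1, 0.6, 2.2]
opening: 0.252
grip_force: 30.0
```

Request:
{"name": "jog_arm", "arguments": {"motion": [[0,0,0,0,0,0.7,15],[0,0,0,0,0,0.7,15],[0,0,0,0,0,0,15]]}}

```text
t: 12.12
eef_pos: [509.4, 143.0, 118.4]
tcp_rot: [-3.14, 0.0, 2.921]
ft_force: [-0.6, 0.2, -2.3]
opening: 0.25
grip_force: 30.0
```

Request:
{"name": "jog_arm", "arguments": {"motion": [[0,0,0,0,0,0.7,15],[0,0,0,0,0,0.7,15],[0,0,0,0,0,0,15]]}}

```text
t: 12.5
eef_pos: [509.5, 143.1, 117.2]
tcp_rot: [-3.14, 0.001, 2.921]
ft_force: [-1.0, -0.5, -4.7]
opening: 0.256
grip_force: 30.0
```

Request:
{"name": "jog_arm", "arguments": {"motion": [[0,0,0,0,0,0.7,15],[0,0,0,0,0,0,15]]}}

```text
t: 12.75
eef_pos: [509.6, 143.1, 116.6]
tcp_rot: [-3.14, 0.001, 2.921]
ft_force: [-0.4, 0.0, -2.9]
opening: 0.253
grip_force: 30.0
```

Request:
{"name": "jog_arm", "arguments": {"motion": [[0,0,0,0,0,0.5,15],[0,0,0,0,0,0,15]]}}

```text
t: 13.0
eef_pos: [509.5, 143.1, 116.2]
tcp_rot: [-3.14, 0.001, 2.921]
ft_force: [-1.7, 0.6, -1.4]
opening: 0.249
grip_force: 30.0
```

Request:
{"name": "jog_arm", "arguments": {"motion": [[0,0,0,0,0,0.5,15],[0,0,0,0,0,0,15]]}}

```text
t: 13.25
eef_pos: [509.6, 143.1, 115.9]
tcp_rot: [-3.14, 0.001, 2.921]
ft_force: [-3.3, 0.0, 4.4]
opening: 0.25
grip_force: 30.0
```

Request:
{"name": "jog_arm", "arguments": {"motion": [[0,0,0,0,0,0.5,15],[0,0,0,0,0,0,15]]}}

```text
t: 13.5
eef_pos: [509.6, 143.1, 115.9]
tcp_rot: [-3.14, 0.001, 2.921]
ft_force: [-5.2, 0.1, 11.2]
opening: 0.251
grip_force: 30.0
```

Request:
{"name": "jog_arm", "arguments": {"motion": [[0,0,0,0,0,0,50],[0,0,0,0,0,0,50],[0,0,0,0,0,0,50],[0,0,0,0,0,-40,50],[0,0,0,0,0,-60,50],[0,0,0,-25,0,-60,50],[0,0,0,-25,0,0,50],[0,0,0,0,0,0,50]]}}

```text
t: 14.5
eef_pos: [558.2, 132.2, 273.0]
tcp_rot: [-3.141, 0.002, 2.92]
ft_force: [-0.5, 0.6, -0.4]
opening: 0.526
grip_force: 0.0
```

Run:
```python
from h import *
import pickle
s=env.state();print(s["t"],s["eef_pos"],s["tcp_rot"],s["ft_force"])
im=env.read_camera("wrist");pickle.dump(im,open("w5.pkl","wb"));cv2.imwrite("pics/w5.png",im["color"][...,::-1])
P=cloud(im);v,u=np.mgrid[0:400,0:640]
a=np.radians(-12.5);ex=np.array([np.cos(a),np.sin(a)]);ey=np.array([-ex[1],ex[0]]);c=np.array([508.5,140.5])
X=(P[...,:2]-c)@ex;Y=(P[...,:2]-c)@ey;Z=P[...,2]
for lo in range(-130,131,10):
    k=(X>=lo)&(X<lo+10)&(abs(Y-3)<9)&(v<272)&(Z>0)
    if k.sum()>9: print(lo,np.percentile(Z[k],[10,50,90]).round(1))
T=env.recognise("wrist","switch_base");print(T)
```

```text
14.5 [558.17149261 132.23143611 273.02324831] [-3.14061646e+00  2.05859198e-03  2.91990623e+00] [-0.48176234  0.56371344 -0.35627615]
-120 [38.4 64.4 67.8]
-110 [68.8 69.8 70.6]
-100 [60.7 63.5 68.9]
-90 [58.9 61.8 63.4]
-80 [62.1 63.1 64.3]
-70 [62.1 63.1 64. ]
-60 [62. 63. 64.]
-50 [62.  62.9 64.1]
-40 [62.1 63.1 64.1]
-30 [ 63.  366.7 366.7]
-20 [62.1 63.1 64.1]
-10 [62.1 63.1 64. ]
0 [62.2 63.2 64. ]
10 [62.  63.  63.8]
20 [61.9 62.7 63.7]
30 [61.8 62.8 63.8]
40 [61.8 62.9 63.8]
50 [61.9 62.9 63.7]
60 [61.8 62.8 63.8]
70 [61.9 62.8 63.8]
80 [59.5 62.  63.3]
90 [59.6 62.9 67. ]
100 [68.1 69.5 70.3]
110 [50.4 65.  67.5]
120 [66.2 67.1 68.1]
[{'location': [471.3, 117.0], 'score': 0.72}, {'location': [586.4, 93.6], 'score': 0.55}]
```

View pics/w5.png

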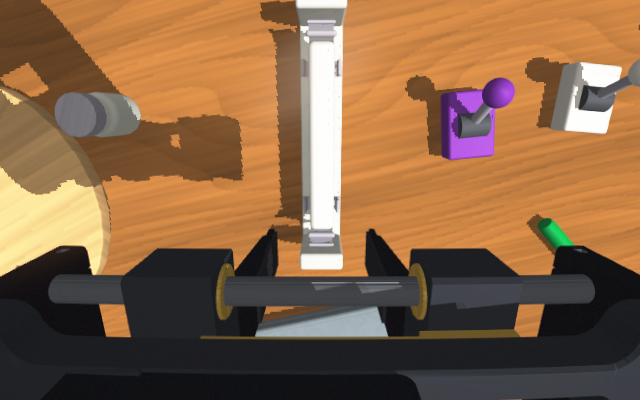

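The lamp lies level: its top is at 63.0 against a rail of 35.0, which is exactly the 28 mm lamp height, and both clips are closed around it. Now for the white switch at (587,95).

Run:
```python
from h import *
import pickle
im=pickle.load(open("w5.pkl","rb"));P=cloud(im);v,u=np.mgrid[0:400,0:640]
m=(u>545)&(u<630)&(v>55)&(v<140)&(P[...,2]>18)&(P[...,2]<31);print("sw",cv2.minAreaRect(P[m][:,:2].astype(np.float32)))
m=(u>610)&(v>50)&(v<95)&(P[...,2]>60)&(P[...,2]<95);print("tip",m.sum(),np.median(P[m],0),P[m].min(0),P[m].max(0))
a=np.radians(-16.7)
plan([529-65*np.cos(a),429.5-65*np.sin(a),273],np.radians(180-16.7))
```

```text
sw ((529.3441772460938, 430.272216796875), (52.16938400268555, 70.51756286621094), 74.70683288574219)
tip 342 [511.76489588 426.51756854  77.81395535] [497.48768952 422.72448783  60.05009753] [520.85686484 435.29236619  85.21553921]
turn [-0.11 -0.04  4.03] shift0 [156.9 288.2  -1.4] shift after turn [176.8 276.5  -0.9]
```

Request:
{"name": "jog_arm", "arguments": {"motion": [[0,0,4,0,0,0,0],[0,0,0,29.5,46,0,0],[0,0,0,29.5,46,0,0],[0,0,0,29.5,46,0,0],[0,0,0,29.5,46,0,0],[0,0,0,29.5,46,0,0],[0,0,0,29.5,46,0,0],[0,0,0,0,0,47,0],[0,0,0,0,0,47,0],[0,0,0,0,0,44,0]]}}

```text
t: 15.85
eef_pos: [465.6, 447.3, 132.2]
tcp_rot: [-3.139, -0.0, 2.852]
ft_force: [-0.1, 0.6, 0.2]
opening: 0.007
grip_force: 0.0
```

Request:
{"name": "jog_arm", "arguments": {"motion": [[0,0,0,0,0,0,0],[0,0,0,-10,0,0,0],[0,0,0,-10,0,0,0],[0,0,0,-10,0,0,0],[0,0,0,-8,0,0,0]]}}

```text
t: 16.48
eef_pos: [504.4, 436.4, 135.2]
tcp_rot: [-3.141, 0.002, 2.85]
ft_force: [-0.3, 1.1, 1.0]
opening: 0.004
grip_force: 0.7
```

Request:
{"name": "jog_arm", "arguments": {"motion": [[0,0,0,-8,0,0,0],[0,0,0,-7,0,0,0],[0,0,0,-4,0,0,0],[0,0,0,0,0,0,0]]}}

```text
t: 16.98
eef_pos: [521.9, 431.0, 134.3]
tcp_rot: [-3.14, 0.001, 2.851]
ft_force: [0.2, -0.3, 0.5]
opening: 0.003
grip_force: 0.0
```

Request:
{"name": "jog_arm", "arguments": {"motion": [[0,0,0,-4,0,0,0],[0,0,0,-3,0,0,0],[0,0,0,0,0,0,0]]}}

```text
t: 17.35
eef_pos: [528.5, 429.1, 134.4]
tcp_rot: [-3.14, 0.001, 2.851]
ft_force: [-0.6, 0.5, -0.5]
opening: 0.002
grip_force: 0.3
```

Request:
{"name": "jog_arm", "arguments": {"motion": [[0,0,0,-2,0,0,0],[0,0,0,-2,0,0,0],[0,0,0,0,0,0,0]]}}

```text
t: 17.73
eef_pos: [532.0, 428.1, 134.4]
tcp_rot: [-3.14, 0.001, 2.851]
ft_force: [-2.4, 1.6, 0.5]
opening: 0.0
grip_force: 1.6
```

Request:
{"name": "jog_arm", "arguments": {"motion": [[0,0,0,-1,0,0,0],[0,0,0,0,0,0,0]]}}

```text
t: 17.98
eef_pos: [532.5, 428.0, 134.3]
tcp_rot: [-3.14, -0.0, 2.851]
ft_force: [-6.2, 2.4, 0.2]
opening: 0.006
grip_force: 3.0
```

Request:
{"name": "jog_arm", "arguments": {"motion": [[0,0,0,40,0,0,0],[0,0,0,0,0,-60,0],[0,0,0,0,0,-60,0],[0,0,0,50,0,-30,0],[0,0,0,30,0,0,0],[0,0,0,0,0,0,0]]}}

```text
t: 18.73
eef_pos: [416.9, 462.9, 285.3]
tcp_rot: [3.142, 0.002, 2.853]
ft_force: [0.4, -0.0, -0.5]
opening: 0.004
grip_force: 0.0
```

Run:
```python
from h import *
top=env.read_camera("top");sc=env.read_camera("scene")
P=cloud(top)
v,u=np.mgrid[0:400,0:640]
m=(u>165)&(u<196)&(v>160)&(v<196)&(P[...,2]>65)&(P[...,2]<100);print("tip",m.sum(),np.median(P[m],0),P[m].min(0),P[m].max(0))
for n,b in(("spice",(364,388,138,160,66,95)),("salt",(318,345,190,215,68,80))):
    m=(u>b[0])&(u<b[1])&(v>b[2])&(v<b[3])&(P[...,2]>b[4])&(P[...,2]<b[5]);print(n,np.median(P[m],0))
a=cv2.resize(top["color"][120:240,120:440],None,fx=2.5,fy=2.5);b=cv2.resize(sc["color"][170:330,200:540],(800,300))
cv2.imwrite("pics/end.png",np.vstack([a,cv2.resize(b,(800,300))])[...,::-1])
```

```text
tip 53 [553.33462567 418.62384291  83.19545888] [543.09985149 409.05557635  71.03683947] [565.97439762 430.58915265  88.19575888]
spice [ 601.87945744 -208.76891549   86.90709169]
salt [434.70874881 -70.02654096  74.89231305]
```

View pics/end.png

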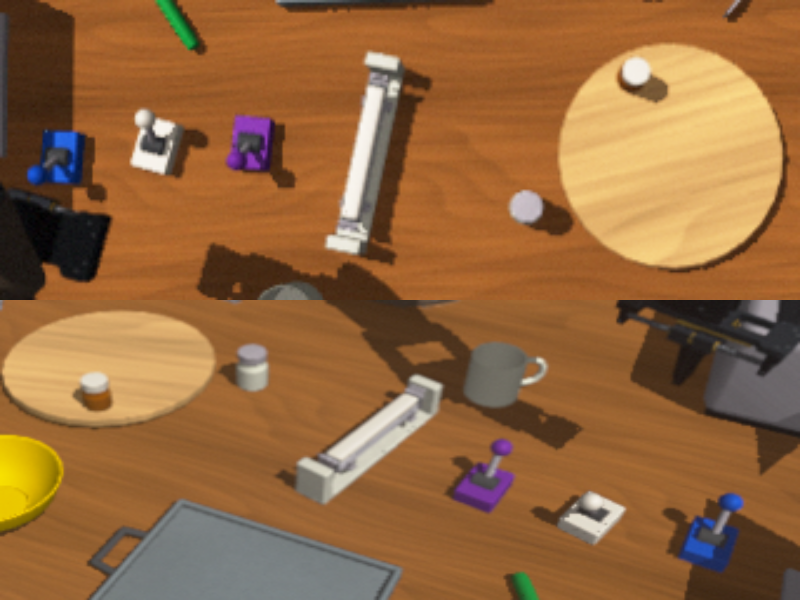

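The white lever now leans fully the other way, tip at (145,118) in the upper crop, and its stop was felt at 6 N. The lamp is still in the fitting and both jars stand where they were.

```bash
python3 -c "
from cell import env
print(env.job_done())"
```

```text
the job is handed in; nothing more can be done
None
```

The job is handed in: the lamp is snapped in and lying level on its seat, the switch was pushed on afterwards, and the spice and salt jars were left in place, all in about 19 s of the 61 s allowed.

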